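# Log the kitchen check with the matching reader wand

### The job

Log the hygiene check at the matching check-point: draw the round-barrelled reader wand out of its stand and hold its tip on the steel button inside the round collar, square to the sloping face, pressed gently so that its sprung nose goes about halfway in. Finish while still holding it there in the gripper, pressed and steady; leave the square wand in the stand and do not disturb the mug, bun or jar.

Things in the scene. Friction and masses are not known exactly. Their poses are not given: they have to be found in the camera images.
- round_wand: Round wand, 100 g, upright, nose down, in one of the stand's two wells (which varies). Black cylindrical barrel, 30 mm in diameter, 80 mm long. Origin: on its axis at the barrel's underside, which rests on the stand's top (56 mm up); z towards the barrel's top. Below hang a neck (19 mm wide, 24 mm long) and the sprung nose (12 mm wide), to 40 mm below the origin. Grasp 45 mm above the origin.
- round_tip (a point): Point of the round wand's sprung nose, on the wand's axis; 40 mm below the wand's origin while the nose is out.
- round_nose (a joint): How far the round wand's sprung nose is pushed in: 0 = fully out, 0.012 m = fully in. It begins to move at about 2 N and takes about 0.4 N more per mm: about 4.4 N halfway (6 mm), 6.8 N fully in.
- square_wand: Square reader wand, like the round one but with a barrel of square section 30 x 30 mm; it stands in the other well, its top 136 mm above the work surface, and must stay there. Origin at the underside of the barrel, z up.
- stand: Fixed grey block, 70 mm (x) by 150 mm (y) by 56 mm high, with two round wells 22 mm wide and 48 mm deep, in its top at y = -40 mm and +40 mm of its own frame. Origin: centre of its underside. The line of the wells is its y axis, so fingers that close along its x axis stay clear of the other wand.
- round_unit: Fixed check-point unit with the round collar: a grey plastic wedge on a 96 x 96 mm black base, its face sloping up at 30 degrees away from its front (-x side); about 27 mm high at the front and 78 mm at the back. Origin: centre of its underside; z up.
- round_spot: Marked spot of the round unit: centre of the top of a flat steel button, 20 mm in diameter, mid-face, 54 mm above the work surface. z: outward normal of the face, 30 degrees from vertical, leaning to the unit's front; x: up the slope; y: level. Round collar, 34 mm inside, 44 mm outside diameter, 2 mm higher than the button.
- square_unit: The other, similar fixed unit, whose collar and button are square; not used. It may stand left or right of the round one. Origin: centre of its underside.
- mug: Green mug with a handle, 79 x 109 x 98 mm, bystander. Origin at the underside.
- bun: Coiled brioche bun, 67 mm wide, 49 mm high, bystander. Origin at the underside.
- jar: Jam jar with a blue lid, 60 mm in diameter, 70 mm high, bystander. Origin at the underside.
There are look-alikes about, which are no part of the job. What is shaped like the stand but pink or yellow is not meant. Leave any blue look-alike of the round_wand alone.

How it is judged:
By the outcome, as a careful person would: the job done as asked, in the order asked, and still so for the second after the job is handed in, while the arm keeps its last pose, push and grip.
It also fails if it takes over 35 s, if anything falls off the work surface, if the arm or the gripper's body presses on something with over 40 N, if the wrist force passes 120 N, or if a joint passes its speed limit or range.

### The arm

A 6-joint arm with a two-finger parallel gripper is mounted at the origin on a cart in front of the work surface, level with it; the furniture and walls round the work are solid. World frame = base frame: x ahead of the robot, y to its left, z up, the work surface at z = 0. Lengths are in mm, angles in rad, forces in N, time in s.
With the tool pointing down it reaches from about 300 to 775 mm from the base axis. Payload 14.6 kg.
Tool frame: the origin (TCP) lies at the very end of the fingers, on their centre line; the grasp point (between the pads) lies 19 mm behind it; z points along the fingers, y is the line along which they close (so a half turn about z gives the same grasp; the last joint's range is limited). The gripper opens to 94 mm and grips with 3 to 60 N. Pads are 16 mm wide; open, the fingers measure 119 mm over their backs; the gripper's body (75 mm by 177 mm) begins 78 mm behind the grasp point.
Start: joints at [1.085, 0.3, 1.521, -0, 1.321, -0.067], TCP at [223.662, 502.459, 205.446] pointing down, gripper open.
Joint ranges: [-3.03, 3.03], [-0.79, 2.21], [0.23, 2.52], [-1.04, 4.18], [0, 3.07], [-2.55, 2.55]. Speed limits (rad/s): [2.22, 2.22, 2.57, 3.14, 3.14, 3.14].

### API

Orientations are given as [roll, pitch, yaw] about the fixed x, y, z axes, in that order (R = Rz(yaw) Ry(pitch) Rx(roll)).
In Python, from cell import manip gives the robot as it stands.
- The arm moves only by the tool servo_tool, never from a script. Its argument "motion" is a list that holds one entry, the list of rows, each a list of 7 numbers: the shift along the world's x, y, z as a fraction of full scale, then the turn, a rotation vector about the world's x, y, z as a fraction of full scale, then the closure, from 0 (fully open) to 1 (shut). In form: [[[x, y, z, rx, ry, rz, gripper], ...]]. A call has 1 to 10 rows; each row is the pose to reach, as a shift and turn from the pose commanded when the call began, turning the shorter way round; what a row does not reach only later rows make up. Full scale, the value 1, is 0.5 m for a shift and pi rad for a turn. A row lasts 1/10 s, in which the tool goes at most 50 mm and 8.59 degrees, less where a joint would pass 70% of its speed; a pose out of reach is approached as far as the arm can. A call with a number of a shift or a turn outside -1 to 1 is refused whole. A call with a gripper value outside its range is refused whole. The fingers move at their own pace and stop on an object; "newtons" is the grip in N (left out, the last holds). Time passes only in rows, so rows that repeat a pose let the fingers close. It gives the time, the measured TCP pose, the force, the opening and the grip force at its end, in the units of the state.
- manip.read_state(): the state, without advancing time (a new reading comes with each control period).
- manip.camera(name): name is "scene" or "top" or "wrist"; returns a dict with "frame" (480x640x3 uint8, red, green, blue), "range_z" (480x640 float32, mm along the optical axis (not along the pixel's ray), 0 where there is no reading), "vfov" (degrees; the focal length in pixels is half the picture's height over the tangent of half this angle, whatever the lens; pixels are square), "cx", "cy" (the principal point, pixels), "cam_to_world" (4x4, takes a point from camera to world coordinates). Camera axes: x right, y down, z forward; pixel columns grow to the right and rows downward; lengths in mm; the calibration is good to about 2 mm. A picture is of the moment at which its call begins.
- manip.sign_off(): hands the job in; it is judged then, once.
The state is a dict: "clock": time; "joints": joint angles; "qd": joint speeds; "effort": joint torques, N m; "eef_pos": TCP position; "eef_rot": TCP orientation; "wrist_force": force on the tool from outside, world axes, zero at the start; "moment": the same for the moment, N m; "finger_gap": finger opening in mm; "finger_force": force on a finger pad.
Only numpy, scipy, OpenCV 4.12 (cv2) and the standard library are available. Lean on these libraries where they do the work, as an engineer would, in place of code of your own. Each camera call takes 0.05 s, during which the arm holds its last target. There are 200 camera calls.

## Working session

There is one attempt and no reset: what is moved stays moved. The work goes in short steps, Python scripts to look and compute and a tool call to move; the robot and the scene stay as the last step left them, time stands still between calls to the robot, and variables do not carry over. Pictures are saved under pics/ and viewed, at most 10 in all, crops included, and the job is handed in when it is done.

Besides the shell and the picture viewer there is one more tool, called after "Emit:" as name(argument=value, ...) on one line, values as JSON. servo_tool: Moves the arm, as the interface text tells. Its arguments: {"type":"object","properties":{"motion":{"type":"array"},"newtons":{"type":"number"}},"required":["motion"]}

```bash
mkdir -p pics; cat > h.py <<'E'
import numpy as np,cv2,pickle
from cell import manip
def snap(n,tag):
    c=manip.camera(n); pickle.dump(c,open(f'pics/{tag}.pkl','wb')); cv2.imwrite(f'pics/{tag}.png',c['frame'][:,:,::-1]); return c
def load(tag): return pickle.load(open(f'pics/{tag}.pkl','rb'))
def f(c): return 240/np.tan(np.radians(c['vfov'])/2)
def ray(c,u,v):
    T=np.array(c['cam_to_world']); d=T[:3,:3]@np.array([(u-c['cx'])/f(c),(v-c['cy'])/f(c),1]); return T[:3,3],d
def plane(c,u,v,z):
    o,d=ray(c,u,v); return o+d*(z-o[2])/d[2]
def pts(c):
    v,u=np.mgrid[:480,:640]; z=c['range_z']; T=np.array(c['cam_to_world'])
    P=np.stack([(u-c['cx'])/f(c)*z,(v-c['cy'])/f(c)*z,z],-1)@T[:3,:3].T+T[:3,3]; P[z<=0]=np.nan; return P
def two(c1,p1,c2,p2):
    o1,d1=ray(c1,*p1);o2,d2=ray(c2,*p2)
    s=np.linalg.lstsq(np.stack([d1,-d2],1),o2-o1,rcond=None)[0]
    a,b=o1+d1*s[0],o2+d2*s[1]; return (a+b)/2,np.linalg.norm(a-b)
E
python3 - <<'E'
from h import *
for n in('top','scene'):
    c=snap(n,n+'0'); print(n,c['vfov'],c['cx'],c['cy'],np.round(c['cam_to_world'],3).tolist())
print(manip.read_state())
E
```

```text
top 51.77295710581522 319.63994359723074 247.60937378008404 [[-0.003, -0.997, 0.074, 446.033], [-1.0, 0.003, -0.005, -23.842], [0.005, -0.074, -0.997, 1395.182], [0.0, 0.0, 0.0, 1.0]]
scene 42.198285215912335 320.33164609583685 235.30335152631096 [[0.782, -0.301, 0.546, -395.917], [-0.623, -0.409, 0.666, -1169.318], [0.023, -0.861, -0.508, 937.676], [0.0, 0.0, 0.0, 1.0]]
{'clock': 0.1, 'joints': array([ 1.08542320e+00,  3.00401803e-01,  1.52150461e+00, -2.46728568e-05,
        1.32069714e+00, -6.66317879e-02]), 'qd': array([ 1.03690270e-03, -1.77006314e-03, -3.45206572e-04, -1.47434781e-05,
        6.94749188e-04,  1.71054497e-04]), 'effort': array([-5.46117519e-05, -5.32640147e+01, -3.53289878e+01,  7.09247170e-02,
        2.33915064e-02, -1.35297710e-04]), 'eef_pos': array([223.55321777, 502.26637432, 204.95668992]), 'eef_rot': array([-3.14058240e+00, -4.34623080e-05,  2.72285742e+00]), 'wrist_force': array([ 0.42589745, -0.03062223,  0.3573877 ]), 'moment': array([ 0.00576294, -0.04243994,  0.00653753]), 'finger_force': 0.0, 'finger_gap': 94.07979713516025}
```

View pics/top0.png

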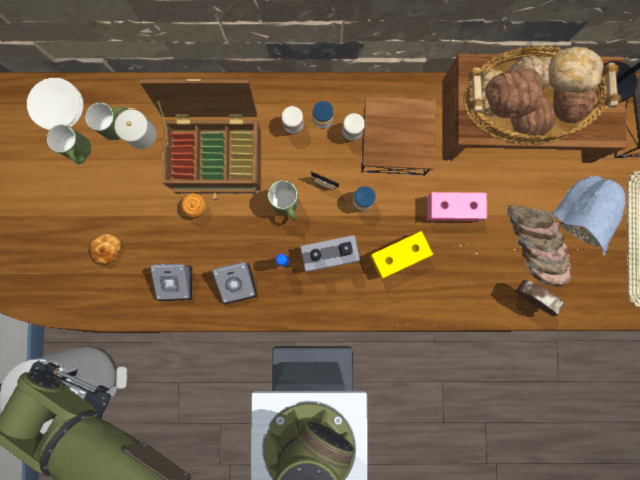

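View pics/scene0.png

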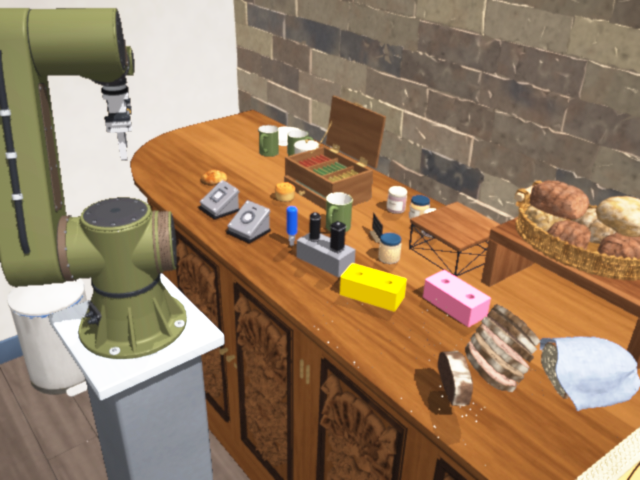

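The top view shows the grey stand at (330,252) with black wands at (316,254) and (346,248). The pink and yellow blocks are decoys, and so is the blue wand at (282,260). The units are at (171,282), which looks square, and (235,283), which looks round. I'll confirm with one enlarged crop.

```bash
python3 - <<'E'
from h import *
t=load('top0');s=load('scene0')
g=lambda c,a,b,x,y,k:cv2.resize(c['frame'][b:y,a:x,::-1],None,fx=k,fy=k,interpolation=cv2.INTER_CUBIC)
A=g(t,145,225,365,310,3.6);B=g(s,190,170,365,280,2.6)
W=np.zeros((600,800,3),np.uint8);W[:A.shape[0],:A.shape[1]]=A[:,:800];W[310:310+B.shape[0],:B.shape[1]]=B
cv2.imwrite('pics/crop1.png',W)
for tag,c in(('top',t),('scene',s)):
    P=pts(c)
    for z0,z1 in((128,145),(50,62)):
        box=(P[...,2]>z0)&(P[...,2]<z1)&(P[...,0]>250)&(P[...,0]<560)&(abs(P[...,1])<400)
        n,l,st,ce=cv2.connectedComponentsWithStats(box.astype(np.uint8))
        for i in range(1,n):
            if st[i,4]>15:
                m=l==i;print(tag,z0,st[i],ce[i].round(1),np.nanmedian(P[m],0).round(1),np.ptp(P[m],0).round(0),c['frame'][m].mean(0).round())
E
```

```text
top 128 [339 241  14  14 138] [345.5 247.6] [539.  -96.4 134.8] [33. 33. 13.] [66. 67. 72.]
top 128 [310 248  11  12 103] [315.1 253.8] [523.7 -18.3 134.1] [28. 26. 12.] [64. 65. 69.]
top 50 [301 243  59  28 930] [326.9 255.3] [523.  -47.8  55. ] [ 74. 158.  12.] [142. 143. 150.]
top 50 [ 372  243   60   34 1094] [399.5 256.4] [ 522.7 -245.3   55. ] [ 90. 161.  12.] [253. 248.   0.]
top 50 [160 272  26  16 187] [173.3 280.1] [459.3 364.   56. ] [40. 67. 12.] [134. 136. 144.]
top 50 [216 272  34  17 244] [233.4 280.9] [456.1 200.8  55.8] [43. 89. 12.] [133. 136. 143.]
scene 128 [310 212  11   9  69] [314.7 215.7] [521.3 -24.7 133.8] [36. 34. 11.] [82. 72. 69.]
scene 128 [330 221  17  10  98] [338.  225.3] [ 536.8 -103.7  134.5] [37. 41. 12.] [62. 62. 63.]
scene 50 [213 189  26  13 140] [224.4 195.6] [461.8 350.4  55.9] [61. 76. 12.] [179. 175. 181.]
scene 50 [236 207  34  17 210] [251.7 215.7] [458.2 193.3  55.8] [83. 92. 12.] [184. 181. 186.]
scene 50 [287 227  10   7  38] [291.4 229.6] [504.   59.5  56.6] [25. 25. 12.] [ 38.  88. 205.]
scene 50 [297 234  54  28 562] [323.2 247.1] [518.  -58.9  55.7] [ 76. 161.  12.] [161. 159. 164.]
scene 50 [341 264  61  32 886] [370.1 278.8] [ 522.2 -250.    55.5] [ 94. 168.  12.] [253. 249.   1.]
```

View pics/crop1.png

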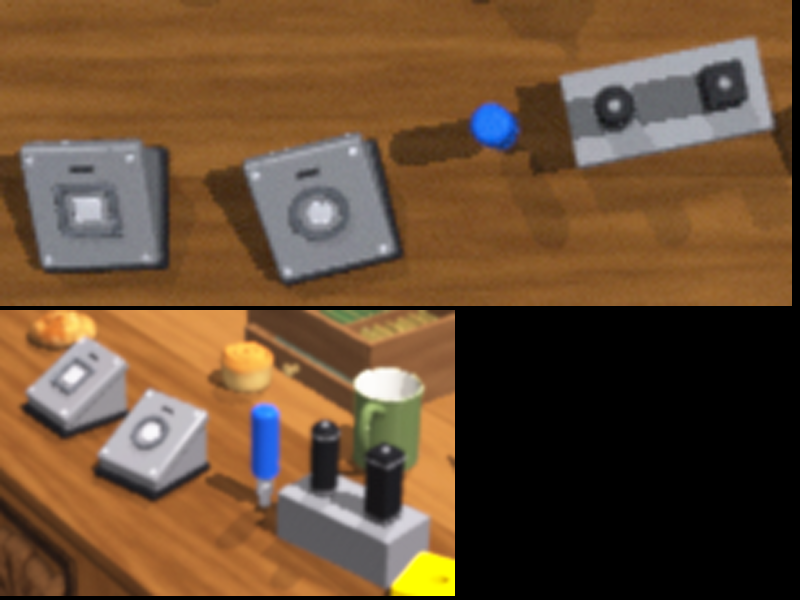

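The crop settles the look-alikes:
- **Round wand:** top view (315,254), domed cylinder, the left well nearest the blue decoy.
- **Square wand:** (346,248), square top. It stays where it is.
- **Round unit:** (235,283), circular collar. The unit at (171,282) is square.

Next I'll measure the face plane, the button and the stand yaw.

```bash
cat >> h.py <<'E'
def facefit(c,ctr,r=(25,40)):
    P=pts(c); d=np.hypot(P[...,0]-ctr[0],P[...,1]-ctr[1]); m=(d>r[0])&(d<r[1])&(P[...,2]>20)
    Q=P[m]
    for _ in range(6):
        o=np.median(Q,0) if _==0 else Q.mean(0); n=np.linalg.svd(Q-Q.mean(0),full_matrices=False)[2][2]; n*=np.sign(n[2]); e=(Q-Q.mean(0))@n; k=abs(e)<max(2.,2*e.std()); Q=Q[k]
    return n,Q.mean(0),e.std(),len(Q)
def bright(c,uv,r,th=None):
    h=c['frame'].max(2).astype(float); u,v=np.round(uv).astype(int); w=h[v-r:v+r+1,u-r:u+r+1]; t=th or (w.max()+np.median(w))/2
    y,x=np.nonzero(w>t); return np.array([x.mean()+u-r,y.mean()+v-r]),len(x)
E
python3 - <<'E'
from h import *
t=load('top0');s=load('scene0')
A,na=bright(t,(234,284),5);B,nb=bright(s,(247.5,217.5),5)
print(A,na,B,nb,two(t,A,s,B),plane(t,*A,54),plane(s,*B,54))
X=two(t,A,s,B)[0]
for c in(t,s):
    n,m,e,k=facefit(c,X); print(n.round(3),'tilt',np.degrees(np.arccos(n[2])),'yaw',np.degrees(np.arctan2(-n[1],-n[0])),m.round(1),e,k,'button h along n',(X-m)@n)
for nm,a,b in(('round',(315.1,253.8),(314.7,215.7)),('sq',(345.5,247.6),(338,225.3))):
    print(nm,two(t,a,s,b),plane(t,*a,136),plane(s,*b,136))
# stand edges
P=pts(t);m=((P[...,2]>50)&(P[...,2]<62)&(abs(P[...,1]+55)<90)&(P[...,0]>470)&(P[...,0]<600)).astype(np.uint8)
cn=max(cv2.findContours(m,0,2)[0],key=cv2.contourArea);r=cv2.boxPoints(cv2.minAreaRect(cn));print([plane(t,*p,56).round(1)[:2] for p in r])
T=manip.read_state()
w=snap('wrist','w0');print(np.round(w['cam_to_world'],2).tolist(),w['vfov'])
for n,R in (('bl',(291,215)),):print(np.nanmax(pts(s)[205:232,285:298,2]))
E
```

```text
[233.48484848 283.72727273] 33 [247.24242424 216.48484848] 33 (array([449.11894226, 202.21569605,  54.49306241]), np.float64(0.9385649167618924)) [448.73552257 202.57178209  54.        ] [449.93325436 202.6474303   54.        ]
[-0.483 -0.125  0.867] tilt 29.94193305447411 yaw 14.514272310355418 [450.1 202.1  51.5] 1.8104511075788579 370 button h along n 3.038821714545569
[-0.498 -0.117  0.859] tilt 30.744077829411943 yaw 13.189459812681699 [448.1 201.   49.9] 2.374218221280159 257 button h along n 3.325808156300623
round (array([524.93329342, -18.94182987, 130.43522573]), np.float64(1.4134000301127647)) [524.02455118 -18.53825093 136.        ] [519.18091338 -27.24954319 136.        ]
sq (array([540.89745812, -97.18285002, 131.07808057]), np.float64(2.2173457012211086)) [539.65563478 -96.21231624 136.        ] [ 536.16366983 -104.26566197  136.        ]
[array([551.5,  22.4]), array([ 580.6, -124.6]), array([ 511.9, -137.7]), array([483.1,   8.8])]
[[0.41, 0.87, 0.26, 146.26], [0.91, -0.39, -0.12, 536.96], [-0.0, 0.29, -0.96, 384.23], [0.0, 0.0, 0.0, 1.0]] 59.465873220123896
124.94769210153515
```

Everything agrees with the text:
- **Button:** about (449,202,54), with a face tilt of 30° and a yaw of 14°.
- **Round wand:** axis at (524,-18.5).
- **Stand:** yaw 11°. The well position worked out from its edges is (524,-18.6).

I'll move towards the wand.

Emit:
servo_tool(motion=[[[0.5, -0.9, 0.06, 0, 0, -0.3044, 0], [0.5, -0.9, 0.06, 0, 0, -0.3044, 0], [0.5, -0.9, 0.06, 0, 0, -0.3044, 0], [0.5, -0.9, 0.06, 0, 0, -0.3044, 0], [0.5, -0.9, 0.06, 0, 0, -0.3044, 0], [0.5, -0.9, 0.06, 0, 0, -0.3044, 0], [0.5, -0.9, 0.06, 0, 0, -0.3044, 0], [0.5, -0.9, 0.06, 0, 0, -0.3044, 0], [0.5, -0.9, 0.06, 0, 0, -0.3044, 0], [0.5, -0.9, 0.06, 0, 0, -0.3044, 0]]])

```text
clock: 1.15
eef_pos: [466.6, 64.1, 234.7]
eef_rot: [3.141, -0.0, 1.766]
wrist_force: [-0.0, 1.4, -0.5]
finger_gap: 93.9
finger_force: 0.0
```

Emit:
servo_tool(motion=[[[0.114, -0.164, 0, 0, 0, 0, 0], [0.114, -0.164, 0, 0, 0, 0, 0], [0.114, -0.164, 0, 0, 0, 0, 0], [0.114, -0.164, 0, 0, 0, 0, 0]]])

```text
clock: 1.55
eef_pos: [523.0, -16.4, 233.9]
eef_rot: [-3.14, -0.001, 1.765]
wrist_force: [0.0, 0.4, -0.4]
finger_gap: 93.8
finger_force: 0.0
```

```bash
python3 - <<'E'
from h import *
w=snap('wrist','w1');P=pts(w)
print(manip.read_state()['eef_pos'],np.round(w['cam_to_world'],2).tolist())
m=((P[...,2]>125)&(P[...,2]<145)).astype(np.uint8)
n,l,st,ce=cv2.connectedComponentsWithStats(m)
for i in range(1,n):
    if st[i,4]>60: print(st[i],ce[i].round(1),np.nanmedian(P[l==i],0).round(1),plane(w,*ce[i],135).round(1),w['frame'][l==i].mean(0).round())
E
```

```text
[522.71303858 -15.57043695 234.18470588] [[0.98, 0.19, 0.05, 506.9], [0.19, -0.94, -0.28, 66.74], [-0.0, 0.29, -0.96, 413.18], [0.0, 0.0, 0.0, 1.0]]
[ 306  217   43   43 1434] [327.3 238. ] [525.5 -17.  135.5] [525.5 -17.2 135. ] [93. 90. 90.]
[ 308  318   40   42 1623] [327.5 338.9] [541.  -94.  135.8] [541.  -94.5 135. ] [107. 102.  95.]
```

View pics/w1.png

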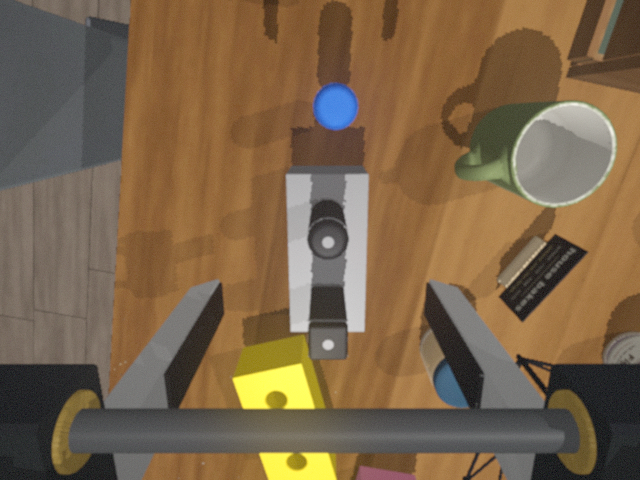

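The wrist view shows the round wand top at (327,240) and the square one at (328,340). The blue decoy is at (335,106) and the mug is clear of the finger path. I'll descend with the fingers partly closed.

Emit:
servo_tool(motion=[[[0.005, -0.004, -0.06, 0, 0, 0, 0.3], [0.005, -0.004, -0.12, 0, 0, 0, 0.3], [0.005, -0.004, -0.18, 0, 0, 0, 0.3], [0.005, -0.004, -0.24, 0, 0, 0, 0.3], [0.005, -0.004, -0.28, 0, 0, 0, 0.3], [0.005, -0.004, -0.304, 0, 0, 0, 0.3], [0.005, -0.004, -0.304, 0, 0, 0, 0.3], [0.005, -0.004, -0.304, 0, 0, 0, 0.3]]])

```text
clock: 2.4
eef_pos: [525.9, -17.4, 83.5]
eef_rot: [3.141, 0.0, 1.767]
wrist_force: [0.7, 0.0, 0.8]
finger_gap: 66.3
finger_force: 0.0
```

```bash
python3 - <<'E'
from h import *
w=snap('wrist','w2');P=pts(w)
s=manip.read_state();print(s['eef_pos'],s['eef_rot'],s['finger_gap'],s['wrist_force'])
m=((P[...,2]>128)&(P[...,2]<142)).astype(np.uint8)
n,l,st,ce=cv2.connectedComponentsWithStats(m)
for i in range(1,n):
    if st[i,4]>60: print(st[i],ce[i].round(1),np.nanmedian(P[l==i],0).round(1),plane(w,*ce[i],135).round(1))
E
```

```text
[526.09460578 -17.57023014  83.79446166] [3.13987621e+00 5.30598925e-04 1.76705754e+00] 65.48683902206312 [-0.12594622  0.13509443 -0.41957217]
[ 282  317   84   80 5165] [323.2 357.1] [525.3 -15.3 135.6] [525.4 -15.6 135. ]
[ 187  327   49   66 1207] [217. 347.] [489.4 -16.4 135.4] [488.6 -18.9 135. ]
[ 412  326   50   69 1209] [430.1 346.8] [559.3  -1.3 135.5] [560.8  -4.4 135. ]
```

Emit:
servo_tool(motion=[[[0, 0, -0.003, 0, 0, 0, 0.5], [0, 0, -0.003, 0, 0, 0, 1], [0, 0, -0.003, 0, 0, 0, 1], [0, 0, -0.003, 0, 0, 0, 1], [0, 0, -0.003, 0, 0, 0, 1], [0, 0, -0.003, 0, 0, 0, 1], [0, 0, -0.003, 0, 0, 0, 1], [0, 0, -0.003, 0, 0, 0, 1], [0, 0, -0.003, 0, 0, 0, 1], [0, 0, -0.003, 0, 0, 0, 1]]], newtons=35)

```text
clock: 3.45
eef_pos: [525.6, -17.9, 81.1]
eef_rot: [3.141, 0.0, 1.766]
wrist_force: [0.3, -0.5, 2.1]
finger_gap: 29.7
finger_force: 35.0
```

Emit:
servo_tool(motion=[[[0, 0, 0.03, 0, 0, 0, 1], [0, 0, 0.06, 0, 0, 0, 1], [0, 0, 0.1, 0, 0, 0, 1], [0, 0, 0.15, 0, 0, 0, 1], [0, 0, 0.2, 0, 0, 0, 1], [0, 0, 0.25, 0, 0, 0, 1], [0, 0, 0.3, 0, 0, 0, 1], [0, 0, 0.3, 0, 0, 0, 1], [0, 0, 0.3, 0, 0, 0, 1]]])

```text
clock: 4.35
eef_pos: [525.4, -17.9, 230.2]
eef_rot: [-3.141, -0.0, 1.767]
wrist_force: [-0.2, -0.5, -1.9]
finger_gap: 29.9
finger_force: 35.0
```

```bash
python3 - <<'E'
from h import *
s=manip.read_state();print(s['eef_pos'],s['eef_rot'],s['finger_gap'],s['finger_force'],s['wrist_force'])
a=snap('scene','s3');b=snap('top','t3')
A=lambda c,x0,y0,x1,y1,k:cv2.resize(c['frame'][y0:y1,x0:x1,::-1],None,fx=k,fy=k,interpolation=cv2.INTER_CUBIC)
cv2.imwrite('pics/s3c.png',A(a,190,80,410,290,2.8))
E
```

```text
[525.38974882 -17.85559584 230.24685346] [-3.14115525e+00 -1.36598697e-04  1.76652629e+00] 29.91419408346528 34.99966629780829 [-0.21342864 -0.46424089 -1.862526  ]
```

View pics/s3c.png

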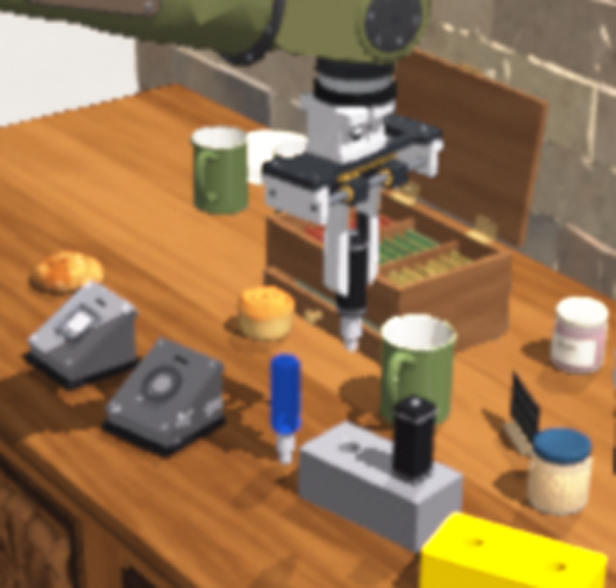

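The round wand is gripped and clear of the stand, and the square one is still in its well. Now I'll travel to a standoff along the button normal and tilt by 30°.

Emit:
servo_tool(motion=[[[-0.08, 0.05, 0, 0, 0, 0, 1], [-0.14, 0.12, 0, 0, 0, 0, 1], [-0.2, 0.2, 0, 0.01, -0.04, 0, 1], [-0.25, 0.28, 0, 0.02, -0.08, 0, 1], [-0.274, 0.36, 0, 0.03, -0.12, 0, 1], [-0.274, 0.41, -0.04, 0.0403, -0.1617, 0, 1], [-0.274, 0.41, -0.09, 0.0403, -0.1617, 0, 1], [-0.274, 0.41, -0.136, 0.0403, -0.1617, 0, 1], [-0.274, 0.41, -0.136, 0.0403, -0.1617, 0, 1], [-0.274, 0.41, -0.136, 0.0403, -0.1617, 0, 1]]])

```text
clock: 5.45
eef_pos: [388.5, 187.0, 162.9]
eef_rot: [2.62, -0.024, 1.773]
wrist_force: [0.8, 0.6, -0.7]
finger_gap: 30.0
finger_force: 35.0
```

```bash
python3 - <<'E'
from h import *
s=manip.read_state();print(s['eef_pos'],s['eef_rot'],s['finger_gap'],s['finger_force'],s['wrist_force'],s['joints'])
w=snap('wrist','w4');t=snap('top','t4');c=snap('scene','s4')
X=np.array([449,202,54.])
T=np.linalg.inv(w['cam_to_world']);p=T[:3,:3]@X+T[:3,3];print('exp',p[:2]/p[2]*f(w)+[w['cx'],w['cy']])
n,m,e,k=facefit(w,X); print(n.round(3),'tilt',np.degrees(np.arccos(n[2])),'yaw',np.degrees(np.arctan2(-n[1],-n[0])),m,e,k)
E
```

```text
[388.49240914 186.98867047 162.94191914] [ 2.61997297 -0.02394902  1.77281365] 29.950450589253812 34.99963530572131 [ 0.81316184  0.56088654 -0.73051359] [ 0.41799676 -0.19441327  2.23720336 -0.15637149  0.58891806  0.3298802 ]
exp [323.33938138 226.05450735]
[-0.486 -0.118  0.866] tilt 30.035990135021432 yaw 13.655496709650551 [447.72192119 207.95998805  50.77196807] 0.6813326903144341 5186
```

View pics/w4.png

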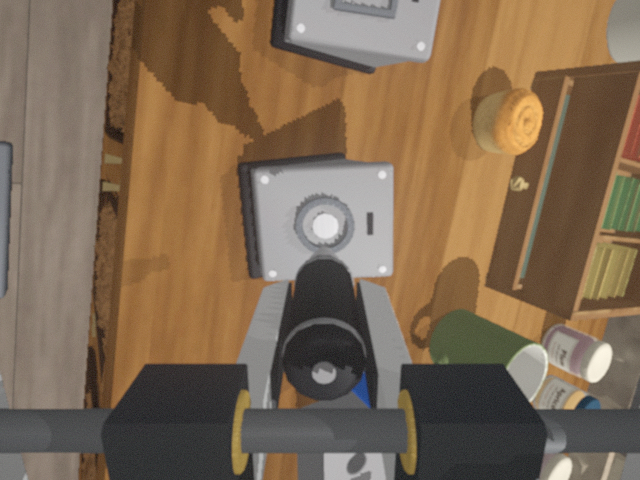

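The wrist view shows the button at about (325,225), with the wand (324,372 down to about 322,262) lined up below it. Next I'll refine the button point and check that the wand sits straight in the grip.

```bash
python3 - <<'E'
from h import *
from scipy.spatial.transform import Rotation as R
w=load('w4');s=manip.read_state();P=pts(w)
n0,m,e,k=facefit(w,np.array([449,202,54.]))
b,nb=bright(w,(325,226),14,200);o,d=ray(w,*b)
B=o+d*((m-o)@n0+2)/(d@n0)  # 2 above face tentatively
blk=P[int(b[1])-4:int(b[1])+5,int(b[0])-4:int(b[0])+5].reshape(-1,3);print('btn px',b,nb,'depth med',np.nanmedian(blk,0),'above face',np.nanmedian((blk-m)@n0), plane(w,*b,54))
r=R.from_euler('xyz',s['eef_rot']).as_matrix();tcp=s['eef_pos'];a=r[:,2]
print('tool z',a,'angle to -n',np.degrees(np.arccos(-a@n0)))
# wand top
g=P[355:400,300:350].reshape(-1,3);h=(g-tcp)@a;top=g[abs(h-np.nanmin(h))<6];q=top-tcp
print('top: back along tool',np.nanmedian(q@a),'off x,y',np.nanmean(q@r[:,0]),np.nanmean(q@r[:,1]),len(top))
# barrel cylinder points: closest side; lateral centre along tool y per axial slice
M=(abs(P-tcp)@np.ones(3)<150); Q=P[M]-tcp;x=Q@r[:,0];y=Q@r[:,1];z=Q@a
for z0 in(-50,-40,30,40,5,15,20):
    k=(abs(z-z0)<4)&(np.hypot(x,y)<22)
    if k.sum()>10: print(z0,k.sum(),'y',y[k].min().round(1),y[k].max().round(1),'xmax',np.percentile(x[k],98).round(1))
tip=tcp+a*65.1;print('tip',tip)
for nm,X in(('depth',B),('54',plane(w,*b,54))):
    v=X-tip;print(nm,X.round(1),'along',v@a,'lat',(v@r[:,0]).round(1),(v@r[:,1]).round(1))
for tg in('t4','s4'):
    c=load(tg);T=np.linalg.inv(c['cam_to_world']);p=T[:3,:3]@B+T[:3,3];print(tg,p[:2]/p[2]*f(c)+[c['cx'],c['cy']])
E
```

```text
btn px [325.26746507 225.94411178] 501 depth med [450.17549222 202.87384425  53.82484839] above face 2.068775446714823 [450.67002772 202.19457827  54.        ]
tool z [ 0.48622566  0.12112296 -0.86539808] angle to -n 0.1704097187094189
top: back along tool -54.434666408014095 off x,y -3.3031716476927433 -0.6816177836644811 2147
-50 3564 y -19.9 20.3 xmax 13.3
-40 1009 y -20.0 20.1 xmax 13.4
40 55 y -6.6 5.1 xmax 8.1
5 350 y -16.0 14.8 xmax 13.4
15 366 y -16.2 13.8 xmax 13.6
20 298 y -16.3 13.8 xmax 13.7
tip [420.77163465 195.01486865 107.71528128]
depth [450.7 202.2  54. ] along 61.93395929478698 lat -0.3 -0.3
54 [450.7 202.2  54. ] along 61.892094846227025 lat -0.3 -0.3
t4 [233.63615247 283.00076319]
s4 [247.54714957 216.48301865]
```

The wand sits parallel to the tool axis, and the tool is within 0.2° of square. The button is 62 mm ahead of the tip along the axis, with about 1 mm of lateral error. I'll advance 55 mm first.

Emit:
servo_tool(motion=[[[0.0134, 0.004, -0.0238, 0, 0, 0, 1], [0.0267, 0.008, -0.0476, 0, 0, 0, 1], [0.04, 0.012, -0.0714, 0, 0, 0, 1], [0.0534, 0.0154, -0.0952, 0, 0, 0, 1], [0.0534, 0.0154, -0.0952, 0, 0, 0, 1], [0.0534, 0.0154, -0.0952, 0, 0, 0, 1]]])

```text
clock: 6.2
eef_pos: [415.4, 194.7, 116.0]
eef_rot: [2.618, -0.024, 1.773]
wrist_force: [-0.2, 0.5, -1.9]
finger_gap: 29.9
finger_force: 35.0
```

```bash
cat > st.py <<'E'
from h import *
from scipy.spatial.transform import Rotation as R
s=manip.read_state();r=R.from_euler('xyz',s['eef_rot']).as_matrix();a=r[:,2];tip=s['eef_pos']+a*65.1
v=np.array([450.7,202.2,54])-tip
print(s['eef_pos'].round(1),'to go',(v@a).round(2),'lat',(v@r[:,:2]).round(2),'F axial',-(s['wrist_force']@a).round(2),s['wrist_force'].round(2),'ang',np.degrees(np.arccos(a@[.486,.119,-.866])).round(2),s['finger_gap'].round(1))
E
python3 st.py; python3 - <<'E'
from h import *
w=snap('wrist','w5');c=snap('scene','s5')
A=cv2.resize(c['frame'][140:260,190:310,::-1],None,fx=4.5,fy=4.5,interpolation=cv2.INTER_CUBIC)[:,:540][:480]
B=w['frame'][150:420,200:440,::-1]
W=np.zeros((480,800,3),np.uint8);W[:A.shape[0],:540]=A;W[:270,545:785]=B;cv2.imwrite('pics/c5.png',W)
E
```

```text
st.py:5: RuntimeWarning: invalid value encountered in arccos
  print(s['eef_pos'].round(1),'to go',(v@a).round(2),'lat',(v@r[:,:2]).round(2),'F axial',-(s['wrist_force']@a).round(2),s['wrist_force'].round(2),'ang',np.degrees(np.arccos(a@[.486,.119,-.866])).round(2),s['finger_gap'].round(1))
Traceback (most recent call last):
  File "st.py", line 5, in <module>
    print(s['eef_pos'].round(1),'to go',(v@a).round(2),'lat',(v@r[:,:2]).round(2),'F axial',-(s['wrist_force']@a).round(2),s['wrist_force'].round(2),'ang',np.degrees(np.arccos(a@[.486,.119,-.866])).round(2),s['finger_gap'].round(1))
                                                                                                                                                                                                               ^^^^^^^^^^^^^^^^^^^^^
AttributeError: 'float' object has no attribute 'round'
```

View pics/c5.png

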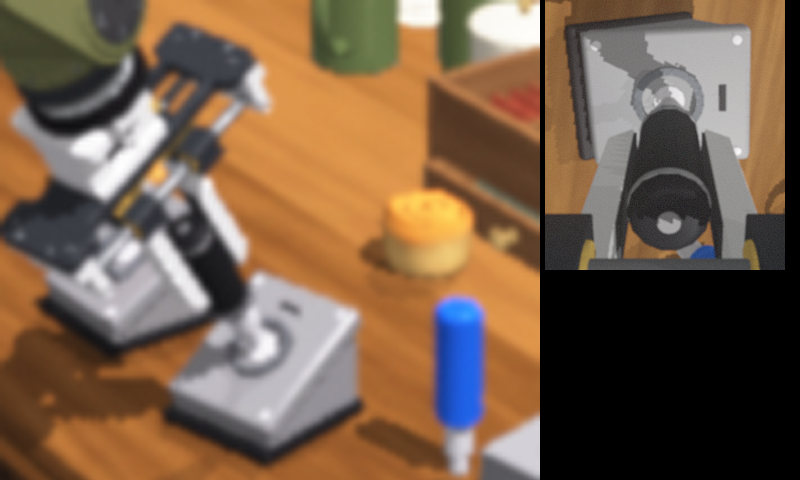

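The view shows the nose just above the button, centred in the collar. I'll take the force baseline and then creep in.

```bash
sed -i "s/,'ang'.*round(1))/,s['finger_gap'])/" st.py; python3 st.py
```

```text
[415.4 194.9 116.4] to go 6.91 lat [-1.42 -0.05] F axial -0.96 [-0.02 -0.43 -1.18] 29.76150479010194
```

Emit:
servo_tool(motion=[[[0.0029, 0.0007, -0.0052, 0, 0, 0, 1], [0.0058, 0.0014, -0.0104, 0, 0, 0, 1], [0.0088, 0.0021, -0.0156, 0, 0, 0, 1], [0.0088, 0.0021, -0.0156, 0, 0, 0, 1], [0.0088, 0.0021, -0.0156, 0, 0, 0, 1], [0.0088, 0.0021, -0.0156, 0, 0, 0, 1]]])

```text
clock: 6.9
eef_pos: [419.8, 195.9, 107.8]
eef_rot: [2.618, -0.024, 1.773]
wrist_force: [-0.8, -0.2, 2.5]
finger_gap: 29.7
finger_force: 35.0
```

```bash
python3 st.py
```

```text
[419.8 195.9 107.8] to go -2.73 lat [-1.39  0.38] F axial 2.54 [-0.78 -0.15  2.48] 29.742486041269235
```

Contact force is about 3.4 N, and the geometry puts the nose about 3 mm in. I'll advance 3 mm more.

Emit:
servo_tool(motion=[[[0.0015, 0.0004, -0.0026, 0, 0, 0, 1], [0.0029, 0.0007, -0.0052, 0, 0, 0, 1], [0.0029, 0.0007, -0.0052, 0, 0, 0, 1], [0.0029, 0.0007, -0.0052, 0, 0, 0, 1], [0.0029, 0.0007, -0.0052, 0, 0, 0, 1], [0.0029, 0.0007, -0.0052, 0, 0, 0, 1]]])

```text
clock: 7.5
eef_pos: [421.2, 196.3, 105.2]
eef_rot: [2.618, -0.024, 1.773]
wrist_force: [0.3, 0.1, 1.8]
finger_gap: 29.7
finger_force: 35.0
```

```bash
python3 - <<'E'
import subprocess
from h import *
from scipy.spatial.transform import Rotation as R
F=[]
for i in range(8):
    c=snap('wrist' if i%2 else 'scene','e%d'%i);s=manip.read_state();a=R.from_euler('xyz',s['eef_rot']).as_matrix()[:,2]
    F.append((-(s['wrist_force']@a),(np.array([450.7,202.2,54])-s['eef_pos']-65.1*a)@a))
print(np.round(F,2).tolist(),np.mean(F,0),s['clock'],s['moment'],s['finger_gap'])
w=load('e7');P=pts(w);r=R.from_euler('xyz',s['eef_rot']).as_matrix();Q=P-s['eef_pos'];k=(np.hypot(Q@r[:,0],Q@r[:,1]+.8)<18)&((Q@a)<-50)&((Q@a)>-60);print('top back',np.nanmedian((Q@a)[k]),k.sum())
A=cv2.resize(load('e6')['frame'][140:260,190:310,::-1],None,fx=4.5,fy=4.5,interpolation=cv2.INTER_CUBIC);cv2.imwrite('pics/c6.png',A)
E
```

```text
[[2.62, -5.78], [2.27, -5.78], [3.01, -5.78], [3.7, -5.8], [3.55, -5.81], [3.37, -5.83], [3.57, -5.82], [3.37, -5.8]] [ 3.18311581 -5.79896732] 7.9 [ 0.09628888 -0.09951527  0.0301584 ] 29.80428492437545
top back -54.60598257447174 5192
```

View pics/c6.png

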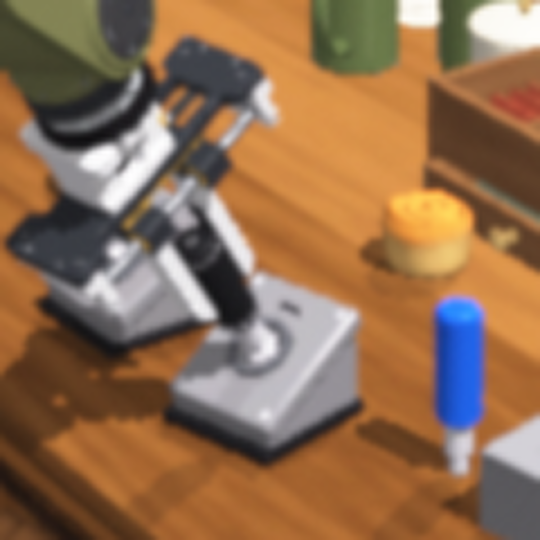

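The nose is pressed on the button inside the round collar. The net axial force is about 4.2 N and the geometric travel about 5.8 mm. The wand hasn't slipped in the grip and the pose is steady, so I'm handing in.

```bash
python3 -c "
from cell import manip
print(manip.sign_off())"
```

```text
the job is handed in; nothing more can be done
None
```

I handed the job in with the round wand held square on the round unit's button, its nose pressed in about 6 mm (half its travel) at about 4.2 N. The square wand, mug, bun and jar were left alone.

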